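# Set the stock tags on the toy-maker's parts rack

### The arm

A 7-joint arm with a two-finger parallel gripper is mounted at the origin on the work surface. World frame = base frame: x ahead of the robot, y to its left, z up, the work surface at z = 0. Lengths are in m, angles in rad, forces in N, time in s.
With the tool pointing down it reaches from about 0.425 to 0.875 m from the base axis. Payload 4.7 kg.
Tool frame: the origin (TCP) lies on the centre line of the jaws, within the pads' length; the fingertips stand ahead of it and the grasp point (between the pads) lies 2 mm behind it (nose_length is the z of the fingertips in the tool frame, in m); z points along the fingers, y is the line along which they close (so a half turn about z gives the same grasp; the last joint's range is limited). The gripper opens to 87 mm and grips with 3 to 60 N. Pads are 19 mm wide; open, the fingers measure 117 mm over their backs; the gripper's body (75 mm by 190 mm) begins 51 mm behind the grasp point.
Start: joints at [-1.275, 0.321, -0.07, 1.45, 0.023, 1.371, -0.057], TCP at [0.181, 0.624, 0.24] pointing down, gripper open.
Joint ranges: [-2.86, 2.86], [-0.3, 2.09], [-1.38, 1.24], [0.06, 2.45], [-1.56, 4.7], [0.09, 2.05], [-2.69, 2.69]. Speed limits (rad/s): [2.57, 2.57, 3.14, 3.14, 3.14, 3.14, 3.14].

### API

Orientations are given as a rotation vector (axis times angle).
In Python, from bench import * gives the robot as it stands.
- The arm moves only by the tool send_rows, never from a script. Its arguments are lists of equal length, an entry for each row: "xyz": the shift along the tool's x, y, z in mm, a list of three; "dr": the turn, a rotation vector about the tool's x, y, z in rad, a list of three. A call has exactly 10 rows; each row is the pose to reach, as a shift and turn from the pose commanded when the call began, along the tool's axes at that moment; what a row does not reach only later rows make up. A row lasts 1/12 s, in which the tool goes at most 41.7 mm and 7.16 degrees, less where a joint would pass 70% of its speed; a pose out of reach is approached as far as the arm can. A call with a gripper value outside its range is refused whole. "jaw" is the finger opening in mm, from 0 to 87, set as the call begins (left out, the last holds). The fingers move at their own pace and stop on an object; "grip_force" is the grip in N (left out, the last holds). Time passes only in rows, so rows that repeat a pose let the fingers close, or fill a call up. It gives the time, the measured TCP pose, the force, the opening and the grip force at its end, in the units of the state.
- get_state(): the state, without advancing time (a new reading comes with each control period).
- get_image(name): name is "scene" or "top" or "wrist"; returns the picture (400x640x3 uint8, red, green, blue); there is no depth.
- calibration(name): a dict with "vfov" (degrees; the focal length in pixels is half the picture's height over the tangent of half this angle, whatever the lens; pixels are square), "cx", "cy" (the principal point, pixels), "rvec" (rotation vector, rad) and "tvec" (3), from world to camera coordinates, as OpenCV has them; the wrist camera has in their place "hand_eye" (4x4, takes a point from camera to tool coordinates, whose origin is the TCP and whose axes are the flange's). Camera axes: x right, y down, z forward; pixel columns grow to the right and rows downward; lengths in m; the calibration is good to about 2 mm. A picture is of the moment at which its call begins: read the wrist's pose just before it. calibration takes no time and is no camera call.
- close_job(): hands the job in; it is judged then, once.
The state is a dict: "time": time; "joint_positions": joint angles; "qd": joint speeds; "joint_torque": joint torques, N m; "position": TCP position; "tool_rot": TCP orientation; "ft_force": force on the tool from outside, world axes, zero at the start; "torque": the same for the moment, N m; "grip_width": opening from 0.0 (shut) to 1.0 (fully open); "grip_force": force on a finger pad.
Only numpy, scipy, OpenCV 4.12 (cv2) and the standard library are available. Lean on these libraries where they do the work, as an engineer would, in place of code of your own. Each camera call takes 0.05 s, during which the arm holds its last target. There are 200 camera calls.

### The job

Set the flip tags on the parts rack to match the stock: every bin that is full must show its tag's round-disc face, tag leaning back towards the bin, and the bin that has run out must show the bar face, tag leaning forward towards the robot. Push the wrong ones over with a fingertip, without pinching them, and leave the bins and everything else on the rack and bench where they stand.

Things in the scene. Friction and masses are not known exactly. Their poses are not given: they have to be found in the camera images.
- rack: Low wooden stock rack, fixed. Origin at bench level under the row of tag hinges; x runs back over the bins (away from the robot), y along the row, z up. Tag rail: board 70 mm deep (x -35 to 35), 584 mm long, top 80 mm above the bench, with four tag mounts at y = -165, -55, 55, 165 mm. Behind it, x 40 to 170 mm, a bin stands in a bay behind each mount.
- hinge_a (a point): Centre of tag a's hinge pin, 94 mm above the bench; axes as the rack's, pin along y. Its place in the row varies. Mount: aluminium, 48 mm (x) by 66 mm (y), top 107 mm above the bench. Tag: varnished plywood 54 wide, 6 thick, top edge 66 mm from the pin; a raised 34 mm disc on its -x face, a raised 42 x 10 mm bar on its +x face, both 3 mm thick, centred 39 mm from the pin.
- tag_a (a joint): Lean of tag a: 0 upright; +0.75 back on its stop towards the bin, disc face up; -0.75 forward on its stop towards the robot, bar face up. At a stop its top edge is 45 mm out from the pin and 48 mm above it. Swings freely (about 0.01 N m); a level push on its edge or underside turns it, and once 0.2 rad past upright it falls to the other stop by itself.
- hinge_b (a point): Centre of tag b's hinge pin, 94 mm above the bench; axes as the rack's, pin along y. Its place in the row varies. Mount: aluminium, 48 mm (x) by 66 mm (y), top 107 mm above the bench. Tag: varnished plywood 54 wide, 6 thick, top edge 66 mm from the pin; a raised 34 mm disc on its -x face, a raised 42 x 10 mm bar on its +x face, both 3 mm thick, centred 39 mm from the pin.
- tag_b (a joint): Lean of tag b: 0 upright; +0.75 back on its stop towards the bin, disc face up; -0.75 forward on its stop towards the robot, bar face up. At a stop its top edge is 45 mm out from the pin and 48 mm above it. Swings freely (about 0.01 N m); a level push on its edge or underside turns it, and once 0.2 rad past upright it falls to the other stop by itself.
- hinge_c (a point): Centre of tag c's hinge pin, 94 mm above the bench; axes as the rack's, pin along y. Its place in the row varies. Mount: aluminium, 48 mm (x) by 66 mm (y), top 107 mm above the bench. Tag: varnished plywood 54 wide, 6 thick, top edge 66 mm from the pin; a raised 34 mm disc on its -x face, a raised 42 x 10 mm bar on its +x face, both 3 mm thick, centred 39 mm from the pin.
- tag_c (a joint): Lean of tag c: 0 upright; +0.75 back on its stop towards the bin, disc face up; -0.75 forward on its stop towards the robot, bar face up. At a stop its top edge is 45 mm out from the pin and 48 mm above it. Swings freely (about 0.01 N m); a level push on its edge or underside turns it, and once 0.2 rad past upright it falls to the other stop by itself.
- hinge_d (a point): Centre of tag d's hinge pin, 94 mm above the bench; axes as the rack's, pin along y. Its place in the row varies. Mount: aluminium, 48 mm (x) by 66 mm (y), top 107 mm above the bench. Tag: varnished plywood 54 wide, 6 thick, top edge 66 mm from the pin; a raised 34 mm disc on its -x face, a raised 42 x 10 mm bar on its +x face, both 3 mm thick, centred 39 mm from the pin.
- tag_d (a joint): Lean of tag d: 0 upright; +0.75 back on its stop towards the bin, disc face up; -0.75 forward on its stop towards the robot, bar face up. At a stop its top edge is 45 mm out from the pin and 48 mm above it. Swings freely (about 0.01 N m); a level push on its edge or underside turns it, and once 0.2 rad past upright it falls to the other stop by itself.
- bin_wheels: Full bin: grey, open, 130 (x) x 96 (y) x 55 mm high, loose in a bay of the rack; which bay varies. Origin under its centre, 12 mm above the bench, 105 mm behind (+x) the hinge of its own tag. Heaped with wooden toy wheels, up to 85 mm above the bench.
- bin_balls: Full bin: grey, open, 130 (x) x 96 (y) x 55 mm high, loose in a bay of the rack; which bay varies. Origin under its centre, 12 mm above the bench, 105 mm behind (+x) the hinge of its own tag. Heaped with wooden balls, up to 85 mm above the bench.
- bin_dowels: Full bin: grey, open, 130 (x) x 96 (y) x 55 mm high, loose in a bay of the rack; which bay varies. Origin under its centre, 12 mm above the bench, 105 mm behind (+x) the hinge of its own tag. Heaped with short dowels, up to 80 mm above the bench.
- bin_low: The run-out bin: grey, open, 130 (x) x 96 (y) x 55 mm high, loose in a bay of the rack; which bay varies. Origin under its centre, 12 mm above the bench, 105 mm behind (+x) the hinge of its own tag. Only two small wooden blocks lie on its bare floor.
- paint_1: Green paint bottle, 38 mm across, 98 mm high, standing in front of the rack. Origin: centre of its underside.
- paint_2: Red paint bottle, 38 mm across, 98 mm high, standing in front of the rack. Origin: centre of its underside.
- turned_knob: Turned wooden knob, 22 mm across, 34 mm high, standing on the tag rail between the two middle tags. Origin: centre of its underside.
- jar: Small amber jar, 36 mm across, 46 mm high, standing on the left (+y) end of the tag rail. Origin: centre of its underside.
- glue: Yellow glue bottle, 58 mm across, 150 mm high, on the bench left of the rack. Origin: centre of its underside.
- screwdriver: Screwdriver, 200 mm long, lying on the bench on the right. Origin under the tool, about mid-length.
Mind the look-alikes: they are no part of the job. What is shaped like the bin_wheels but black or pink is not meant.

How it is judged:
By the outcome, as a careful person would: the job done as asked, in the order asked, and still so for the second after the job is handed in, with the robot touching nothing.
It also fails if it takes over 53 s, if anything falls off the work surface, if the arm or the gripper's body presses on something with over 40 N, if the wrist force passes 120 N, or if a joint passes its speed limit or range.

## Working session

There is one attempt and no reset: what is moved stays moved. The work goes in short steps, Python scripts to look and compute and a tool call to move; the robot and the scene stay as the last step left them, time stands still between calls to the robot, and variables do not carry over. Pictures are saved under pics/ and viewed, at most 10 in all, crops included, and the job is handed in when it is done.

Besides the shell and the picture viewer there is one more tool, called in YAML: its name, and indented under it one key for each argument. send_rows: Moves the arm, as the interface text tells. Its arguments: {"type":"object","properties":{"xyz":{"type":"array"},"dr":{"type":"array"},"jaw":{"type":"number"},"grip_force":{"type":"number"}},"required":["xyz","dr"]}

```bash
mkdir -p pics
python3 - <<'E'
from bench import *
import cv2
s=get_state(); print(s['time'],s['position'],s['tool_rot'],s['grip_width'])
for n in ['scene','top']:
    cv2.imwrite(f'pics/{n}0.png',get_image(n)[:,:,::-1]); print(n,calibration(n))
print(calibration('wrist'))
try: print(nose_length)
except Exception as e: print(e)
E
```

```text
0.0 [0.18063294 0.6238588  0.23845778] [-4.41073463e-01 -3.11027538e+00  2.97496560e-03] 0.9945578588652253
scene {'vfov': 57.18986564523069, 'cx': 326.0139169353775, 'cy': 199.18298403709812, 'rvec': array([ 0.75871922,  2.6307101 , -1.01920652]), 'tvec': array([ 0.39921174, -0.14845787,  1.38255802])}
top {'vfov': 54.480838457629304, 'cx': 313.87854573429763, 'cy': 203.0446663852083, 'rvec': array([ 2.15850104, -2.12646498,  0.17642518]), 'tvec': array([0.00145829, 0.49266486, 1.19337803])}
{'vfov': 59.39319134603837, 'cx': 321.64309724097893, 'cy': 204.83288174698782, 'hand_eye': array([[ 1.03477809e-03, -9.68458414e-01, -2.49173092e-01,
         6.81848655e-02],
       [ 9.99999402e-01,  9.13854362e-04,  6.00977914e-04,
        -1.20748403e-03],
       [-3.54314201e-04, -2.49173565e-01,  9.68458780e-01,
        -1.45609468e-01],
       [ 0.00000000e+00,  0.00000000e+00,  0.00000000e+00,
         1.00000000e+00]])}
0.017
```

View pics/scene0.png

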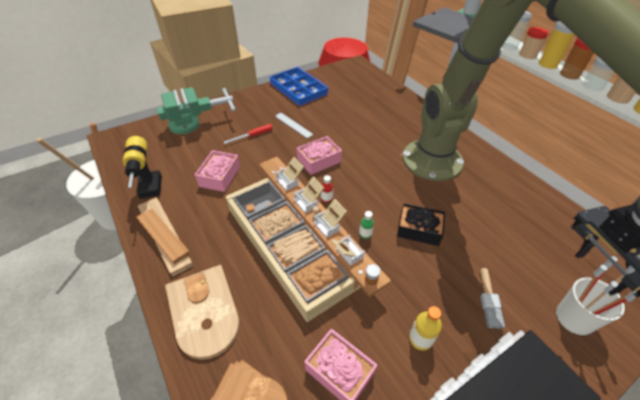

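View pics/top0.png

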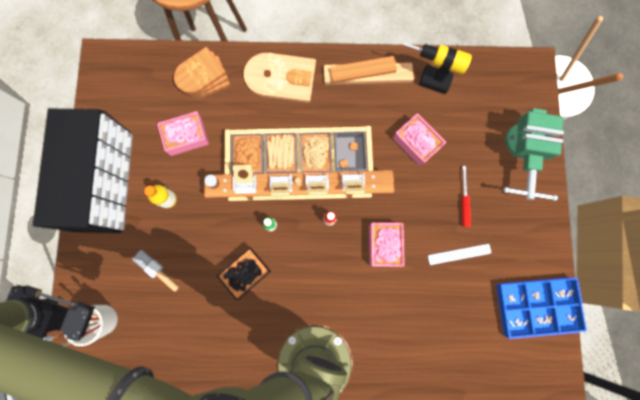

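The run-out bin is at the right (-y) end, around (350,150) in the top picture. The tags lie at about columns 243, 280, 316 and 352, row 182. I'll enlarge to read which way they lean.

Run:
```python
import cv2
a=cv2.imread('pics/top0.png')[120:240,195:405]; b=cv2.imread('pics/scene0.png')[140:300,220:410]
cv2.imwrite('pics/t1.png',cv2.resize(a,(798,456),interpolation=cv2.INTER_CUBIC))
cv2.imwrite('pics/s1.png',cv2.resize(b,(712,600),interpolation=cv2.INTER_CUBIC))
```

```text
(no output)
```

View pics/t1.png

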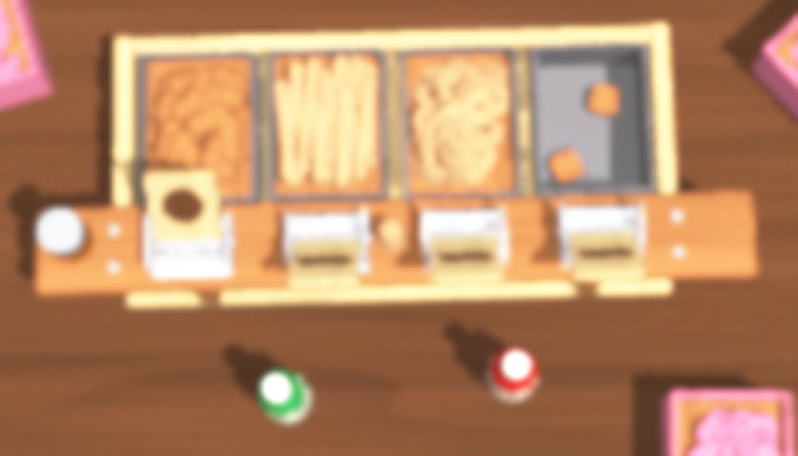

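View pics/s1.png

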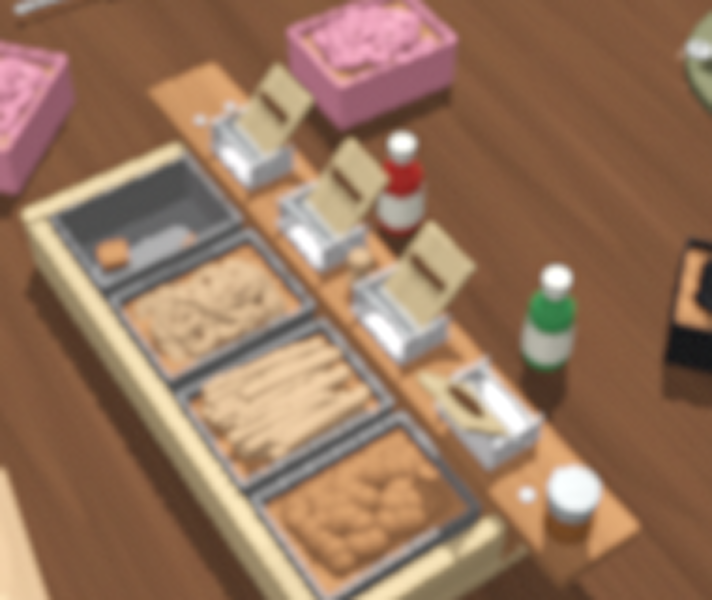

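The y=-165 bin is the run-out one and its tag correctly shows the bar. The y=+165 tag correctly shows the disc. The two middle tags (y=±55, full bins) show the bar and must go back. Next I locate the rack from the rail corners in the top crop (38,295), (38,208), (755,190), (757,277).

```bash
cat > h.py <<'E'
from bench import *
import numpy as np, cv2
from scipy.spatial.transform import Rotation as R
def toworld(name,uv,z):
    c=calibration(name); f=200/np.tan(np.radians(c['vfov']/2))
    Rm=cv2.Rodrigues(np.array(c['rvec']))[0]; o=-Rm.T@c['tvec']
    d=Rm.T@np.array([(uv[0]-c['cx'])/f,(uv[1]-c['cy'])/f,1]); return o+d*(z-o[2])/d[2]
E
python3 - <<'E'
from h import *
P=lambda u,v,z:toworld('top',(u/3.8+195-.4,v/3.8+120-.4),z)
c=np.array([P(38,295,.08),P(38,208,.08),P(755,190,.08),P(757,277,.08)])[:,:2]
print(c,[np.linalg.norm(c[i]-c[i-1]) for i in range(4)])
m=np.array([[-35,292],[35,292],[35,-292],[-35,-292]])/1e3
U,S,Vt=np.linalg.svd(m.T@(c-c.mean(0))); Rt=(U@Vt).T; t=c.mean(0)
print('yaw',np.arctan2(Rt[1,0],Rt[0,0]),'origin',t,(c-t-m@Rt.T)*1e3)
for n,y in (('+165',.165),('+55',.055),('-55',-.055)): print(n,t+Rt@[0,y], 'edge',t+Rt@[-.045,y])
# mount check: lower-left/lower-right-ish of mount tops, z=.107
for u,v in((145,277),(230,277),(288,212),(368,212),(422,210),(503,208)): print('mount',Rt.T@(P(u,v,.107)[:2]-t))
for u,v in((277,390),(516,365)): print('bottle',P(u,v,.098))
s=get_state(); Rm=R.from_rotvec(s['tool_rot']).as_matrix(); print(Rm.round(3))
# scene check of +55 hinge edge
c=calibration('scene'); f=200/np.tan(np.radians(c['vfov']/2))
for y in(.055,-.055):
    for dy in(-.027,.027):
        p=np.r_[t+Rt@[-.045,y+dy],.142]; q=cv2.Rodrigues(np.array(c['rvec']))[0]@p+c['tvec']; uv=q[:2]/q[2]*f+[c['cx'],c['cy']]
        print('scene crop px',(uv-[220,140])*3.75)
E
```

```text
[[ 0.49886795  0.34422262]
 [ 0.57070269  0.34841524]
 [ 0.59528959 -0.23654704]
 [ 0.52282478 -0.23688419]] [np.float64(0.5816004154597755), np.float64(0.07195698778363088), np.float64(0.5854787635238361), np.float64(0.0724655993473745)]
yaw 0.04145681187854978 origin [0.54692126 0.05480166] [[-0.981452   -0.87757892]
 [ 0.91343373  0.41389734]
 [ 1.29648904 -1.05015984]
 [-1.22847077  1.51384143]]
+165 [0.54008284 0.21965989] edge [0.4951215  0.21779486]
+55 [0.54464178 0.1097544 ] edge [0.49968045 0.10788938]
-55 [ 5.49200727e-01 -1.51086628e-04] edge [ 0.50423939 -0.00201611]
mount [-0.02863569  0.19974571]
mount [-0.03035534  0.13269476]
mount [0.02110562 0.08640092]
mount [0.01949654 0.02274955]
mount [ 0.02004158 -0.02028598]
mount [ 0.02004339 -0.08489634]
bottle [0.42292092 0.14707126 0.098     ]
bottle [ 0.44563007 -0.04096866  0.098     ]
[[-0.961  0.278 -0.   ]
 [ 0.278  0.961 -0.002]
 [-0.    -0.002 -1.   ]]
scene crop px [428.22275497 220.98732015]
scene crop px [471.04684903 265.60044899]
scene crop px [348.0850126  137.50171461]
scene crop px [386.30248091 177.31576964]
```

Rack pose is consistent: corner residuals are about 1–1.5 mm, and the tag edges land on the scene picture. Bottles (98 mm) and the knob (114 mm) stay below a fingertip at about 125 mm. Closing the jaw and moving to in front of the +55 tag.

send_rows:
  xyz:
    - [-21,-21,0]
    - [-42,-42,0]
    - [-63,-63,0]
    - [-84,-84,0]
    - [-105,-105,0]
    - [-126,-126,0]
    - [-147,-147,0]
    - [-168,-168,0]
    - [-189,-189,0]
    - [-210,-210,0]
  dr:
    - [0,0,-0.03]
    - [0,0,-0.06]
    - [0,0,-0.1]
    - [0,0,-0.13]
    - [0,0,-0.16]
    - [0,0,-0.19]
    - [0,0,-0.22]
    - [0,0,-0.26]
    - [0,0,-0.29]
    - [0,0,-0.32]
  jaw: 0

```text
time: 0.93
position: [0.3244, 0.3626, 0.2392]
tool_rot: [0.062, -3.141, 0.0]
ft_force: [0.9, 0.3, 0.8]
grip_width: 0.327
grip_force: 0.0
```

```bash
cat >> h.py <<'E'
def go(*ts):
    s=get_state(); p=s['position']; Rm=R.from_rotvec(s['tool_rot']).as_matrix()
    print(s['time'],p.round(4),'F',s['ft_force'].round(1),'w',s['grip_width'],'x-axis yaw',np.arctan2(Rm[1,0],Rm[0,0]),'zax',Rm[:,2].round(3))
    for t in ts: print(t,(Rm.T@(np.array(t)-p)*1e3).round(1))
E
python3 -c "
from h import *
go([.465,.107,.24],[.465,.107,.142],[.570,.111,.142])"
```

```text
0.9333 [0.3244 0.3626 0.2392] F [0.9 0.3 0.8] w 0.32660349780641323 x-axis yaw -3.101818194533848 zax [-0. -0. -1.]
[0.465, 0.107, 0.24] [-130.3 -261.    -0.7]
[0.465, 0.107, 0.142] [-130.3 -261.    97.3]
[0.57, 0.111, 0.142] [-235.4 -261.2   97.2]
```

send_rows:
  xyz:
    - [-15,-30,0]
    - [-30,-60,0]
    - [-45,-90,0]
    - [-60,-120,0]
    - [-75,-150,0]
    - [-90,-180,0]
    - [-105,-210,0]
    - [-120,-240,0]
    - [-130,-261,0]
    - [-130,-261,0]
  dr:
    - [0,0,0]
    - [0,0,0]
    - [0,0,0]
    - [0,0,0]
    - [0,0,0]
    - [0,0,0]
    - [0,0,0]
    - [0,0,0]
    - [0,0,0]
    - [0,0,0]

```text
time: 1.77
position: [0.4659, 0.1026, 0.2395]
tool_rot: [-0.046, 3.14, -0.003]
ft_force: [0.4, -0.9, 0.5]
grip_width: 0.002
grip_force: 0.0
```

```bash
python3 -c "
from h import *
go([.465,.107,.142],[.565,.111,.142])"
```

```text
1.7667 [0.4659 0.1026 0.2395] F [ 0.4 -0.9  0.5] w 0.0020071154328466195 x-axis yaw -3.1119947344002403 zax [ 0.001 -0.002 -1.   ]
[0.465, 0.107, 0.142] [ 0.8  4.6 97.5]
[0.565, 0.111, 0.142] [-99.2   5.7  97.6]
```

send_rows:
  xyz:
    - [0,0,15]
    - [0,0,30]
    - [0,2,45]
    - [0,3,60]
    - [0,4,75]
    - [0,4,88]
    - [0,4,97]
    - [0,4,97]
    - [0,4,97]
    - [0,4,97]
  dr:
    - [0,0,0]
    - [0,0,0]
    - [0,0,0]
    - [0,0,0]
    - [0,0,0]
    - [0,0,0]
    - [0,0,0]
    - [0,0,0]
    - [0,0,0]
    - [0,0,0]

```text
time: 2.6
position: [0.4643, 0.1127, 0.1433]
tool_rot: [-0.06, 3.14, 0.001]
ft_force: [-0.3, 0.4, -0.2]
grip_width: 0.006
grip_force: 0.0
```

Run:
```python
from h import *
go([.465,.107,.142],[.560,.111,.142])
a=get_image('top')[120:240,195:405,::-1]; b=get_image('scene')[140:300,220:410,::-1]
cv2.imwrite('pics/c1.png',np.hstack([cv2.resize(a,(420,336)),cv2.resize(b,(380,336))]))
```

```text
2.6 [0.4643 0.1127 0.1433] F [-0.3  0.4 -0.2] w 0.006497230420109213 x-axis yaw -3.103265109642036 zax [ 0.001  0.001 -1.   ]
[0.465, 0.107, 0.142] [-0.5 -5.7  1.3]
[0.56, 0.111, 0.142] [-95.6  -5.4   1.4]
```

View pics/c1.png

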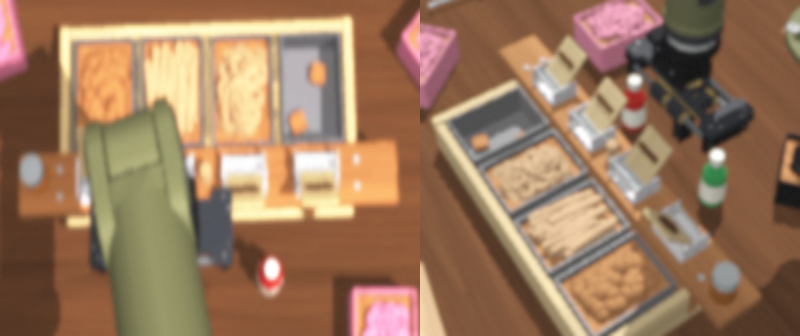

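The closed fingers stand in front of the +55 tag, between the bottles, with nothing touched. Now push.

send_rows:
  xyz:
    - [-10,-3,0]
    - [-20,-4,0]
    - [-30,-4,0]
    - [-40,-4,0]
    - [-50,-4,0]
    - [-60,-4,0]
    - [-70,-4,0]
    - [-80,-4,0]
    - [-88,-4,0]
    - [-95,-4,0]
  dr:
    - [0,0,0]
    - [0,0,0]
    - [0,0,0]
    - [0,0,0]
    - [0,0,0]
    - [0,0,0]
    - [0,0,0]
    - [0,0,0]
    - [0,0,0]
    - [0,0,0]

```text
time: 3.53
position: [0.5563, 0.1119, 0.1418]
tool_rot: [0.06, -3.132, 0.001]
ft_force: [-19.2, -0.9, 13.1]
grip_width: 0.007
grip_force: 11.7
```

send_rows:
  xyz:
    - [0,0,0]
    - [0,0,0]
    - [12,0,0]
    - [25,0,0]
    - [40,0,0]
    - [55,0,0]
    - [70,0,0]
    - [85,0,0]
    - [95,0,0]
    - [95,0,0]
  dr:
    - [0,0,0]
    - [0,0,0]
    - [0,0,0]
    - [0,0,0]
    - [0,0,0]
    - [0,0,0]
    - [0,0,0]
    - [0,0,0]
    - [0,0,0]
    - [0,0,0]

```text
time: 4.37
position: [0.4626, 0.1085, 0.1425]
tool_rot: [0.061, -3.14, -0.001]
ft_force: [0.3, -0.6, -1.0]
grip_width: 0.006
grip_force: 0.0
```

Run:
```python
from h import *
go([.469,-.003,.142])
a=get_image('top')[120:240,195:405,::-1]; b=get_image('scene')[140:300,220:410,::-1]
cv2.imwrite('pics/c2.png',np.hstack([cv2.resize(a,(420,336)),cv2.resize(b,(380,336))]))
```

```text
4.3667 [0.4626 0.1085 0.1425] F [ 0.3 -0.6 -1. ] w 0.005933128128112326 x-axis yaw -3.1027039824060862 zax [-0.001  0.001 -1.   ]
[0.469, -0.003, 0.142] [  -2.1 -111.7    0.4]
```

View pics/c2.png

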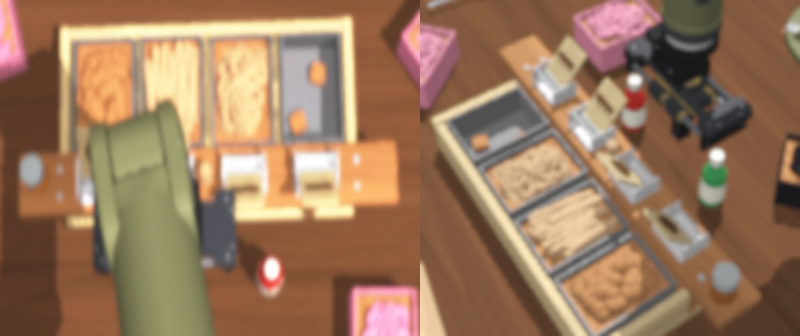

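The +55 tag is now leaning back with its disc up. Contact at the stop reached 19 N, so I'll push less far next time. Moving across to the -55 tag.

send_rows:
  xyz:
    - [0,-14,0]
    - [0,-28,0]
    - [0,-42,0]
    - [0,-56,0]
    - [0,-70,0]
    - [0,-84,0]
    - [-2,-98,0]
    - [-2,-108,0]
    - [-2,-111,0]
    - [-2,-111,0]
  dr:
    - [0,0,0]
    - [0,0,0]
    - [0,0,0]
    - [0,0,0]
    - [0,0,0]
    - [0,0,0]
    - [0,0,0]
    - [0,0,0]
    - [0,0,0]
    - [0,0,0]

```text
time: 5.3
position: [0.4707, -0.0032, 0.1426]
tool_rot: [-0.057, 3.141, -0.0]
ft_force: [0.4, 0.1, 0.3]
grip_width: 0.006
grip_force: 0.0
```

```bash
python3 -c "
from h import *
go([.553,.0,.142])"
```

```text
5.3 [ 0.4707 -0.0032  0.1426] F [0.4 0.1 0.3] w 0.00601917453552433 x-axis yaw -3.1052384583704784 zax [ 0. -0. -1.]
[0.553, 0.0, 0.142] [-82.4   0.2   0.6]
```

send_rows:
  xyz:
    - [-10,0,0]
    - [-20,0,0]
    - [-30,0,0]
    - [-40,0,0]
    - [-50,0,0]
    - [-60,0,0]
    - [-70,0,0]
    - [-77,0,0]
    - [-82,0,0]
    - [-82,0,0]
  dr:
    - [0,0,0]
    - [0,0,0]
    - [0,0,0]
    - [0,0,0]
    - [0,0,0]
    - [0,0,0]
    - [0,0,0]
    - [0,0,0]
    - [0,0,0]
    - [0,0,0]

```text
time: 6.13
position: [0.5531, 0.0007, 0.1424]
tool_rot: [-0.06, 3.141, -0.001]
ft_force: [-0.8, -0.3, 0.2]
grip_width: 0.004
grip_force: 0.0
```

send_rows:
  xyz:
    - [0,0,0]
    - [0,0,0]
    - [15,0,0]
    - [30,0,0]
    - [45,0,0]
    - [60,0,0]
    - [75,0,0]
    - [82,0,0]
    - [82,0,-20]
    - [82,0,-40]
  dr:
    - [0,0,0]
    - [0,0,0]
    - [0,0,0]
    - [0,0,0]
    - [0,0,0]
    - [0,0,0]
    - [0,0,0]
    - [0,0,0]
    - [0,0,0]
    - [0,0,0]

```text
time: 6.97
position: [0.4687, -0.0025, 0.1823]
tool_rot: [0.06, -3.139, -0.0]
ft_force: [0.3, -0.7, 0.4]
grip_width: 0.006
grip_force: 0.0
```

send_rows:
  xyz:
    - [0,10,-20]
    - [0,30,-40]
    - [-5,60,-60]
    - [-5,90,-60]
    - [-5,120,-60]
    - [-5,150,-60]
    - [-5,180,-60]
    - [-5,210,-60]
    - [-5,235,-60]
    - [-5,250,-60]
  dr:
    - [0,0,0]
    - [0,0,0]
    - [0,0,0]
    - [0,0,0]
    - [0,0,0]
    - [0,0,0]
    - [0,0,0]
    - [0,0,0]
    - [0,0,0]
    - [0,0,0]

```text
time: 7.8
position: [0.4648, 0.251, 0.2425]
tool_rot: [0.066, -3.141, -0.002]
ft_force: [-0.6, -0.2, -0.4]
grip_width: 0.006
grip_force: 0.0
```

Run:
```python
from h import *
go()
a=get_image('top')[120:240,195:405,::-1]; b=get_image('scene')[140:300,220:410,::-1]
cv2.imwrite('pics/c3.png',np.hstack([cv2.resize(a,(420,336)),cv2.resize(b,(380,336))]))
```

```text
7.8 [0.4648 0.251  0.2425] F [-0.6 -0.2 -0.4] w 0.006331742120629879 x-axis yaw -3.0996180481845212 zax [-0.     0.001 -1.   ]
```

View pics/c3.png

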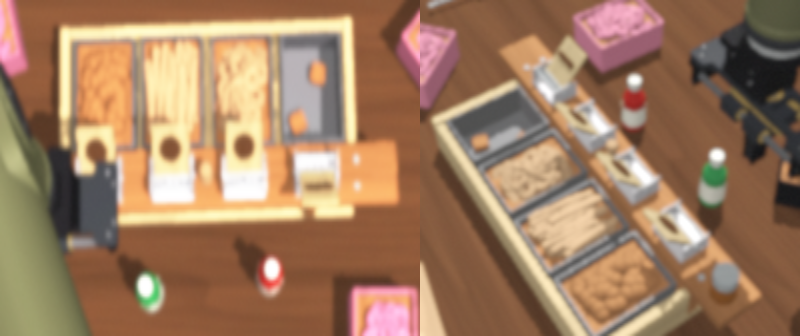

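The three full bins now show discs with their tags leaning back, and the run-out bin shows the bar. The knob, jar, bottles and bins look unmoved, and the arm is clear.

```bash
python3 -c "
from bench import *
print(close_job())"
```

```text
the job is handed in; nothing more can be done
None
```

Job handed in at about 8 s: the two wrong middle tags were pushed back to their disc faces, so all three full bins show discs and the run-out bin shows its bar; nothing else looked moved in the last pictures.

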